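Lock the side guide of a packet sealer with a T-handle hex key

ROBOT

A 6-joint arm with a two-finger parallel gripper is mounted at the origin on the work surface. World frame = base frame: x ahead of the robot, y to its left, z up, the work surface at z = 0. Lengths are in m, angles in rad, forces in N, time in s.
With the tool pointing down it reaches from about 0.35 to 0.875 m from the base axis. Payload 4.2 kg.
Tool frame: the origin (TCP) lies at the very end of the fingers, on their centre line; the grasp point (between the pads) lies 19 mm behind it; z points along the fingers, y is the line along which they close (so a half turn about z gives the same grasp; the last joint's range is limited). The gripper opens to 87 mm and grips with 3 to 60 N. Pads are 19 mm wide; open, the fingers measure 117 mm over their backs; the gripper's body (75 mm by 190 mm) begins 51 mm behind the grasp point.
Start: joints at [0.259, 0.385, 0.008, 0, -1.194, -0.259], TCP at [0.625, 0, 0.223] pointing down, gripper open.
Joint ranges: [-3.14, 3.14], [-1.21, 2.06], [-1.07, 1.41], [-3.16, 2.05], [-2.99, -0.16], [-3.1, 3.1]. Speed limits (rad/s): [2.79, 2.79, 3.14, 3.14, 3.14, 3.14].

INTERFACE

Orientations are given as a unit quaternion [w, x, y, z].
In Python, from station import ctrl, eyes gives the robot as it stands. The module is installed in compiled form; this text tells all that it offers.
- The arm moves only by the shell command python3 -m jog 'ROWS' [FORCE]. ROWS is text: rows parted by semicolons, each of 7 numbers parted by spaces: the shift along the tool's x, y, z in m, then the turn, a rotation vector about the tool's x, y, z in rad, then the finger opening in m, from 0 to 0.087. A call has 1 to 20 rows; each row shifts and turns the commanded pose from where the row before left it, along the tool's axes as they then stand; what a row does not reach is not made up. A row lasts 1/12 s, in which the tool goes at most 41.7 mm and 7.16 degrees, less where a joint would pass 70% of its speed; a pose out of reach is approached as far as the arm can. A call is refused whole if a number of a shift passes 0.0417 or a number of a turn 0.125, either way. A call with a gripper value outside its range is refused whole. The fingers move at their own pace and stop on an object; FORCE is the grip in N (left out, the last holds). Time passes only in rows, so rows that do not move let the fingers close. It gives the time, the measured TCP pose, the force, the opening and the grip force at its end, in the units of the state.
- ctrl.observe(): the state, without advancing time (a new reading comes with each control period).
- eyes.grab_frame(name): name is "scene" or "side" or "wrist"; returns a dict with "frame" (480x640x3 uint8, red, green, blue), "camera_matrix" (3x3 intrinsics, pixels), "eye" and "orientation" of the camera in the world. Camera axes: x right, y up, looking along -z (the intrinsics and any distortion apply to the point x, -y, -z); pixel columns grow to the right and rows downward; lengths in m; the calibration is good to about 2 mm. A picture is of the moment at which its call begins. There is no depth.
- ctrl.hand_in(): hands the job in; it is judged then, once.
The state is a dict: "time_s": time; "joint_positions": joint angles; "dq": joint speeds; "tau": joint torques, N m; "ee_pos": TCP position; "tool_rot": TCP orientation; "contact_force": force on the tool from outside, world axes, zero at the start; "moment": the same for the moment, N m; "opening": finger opening in m; "gripper_force": force on a finger pad.
Only numpy, scipy, OpenCV 4.12 (cv2) and the standard library are available. Lean on these libraries where they do the work, as an engineer would, in place of code of your own. Each camera call takes 0.05 s, during which the arm holds its last target. There are 200 camera calls.

TASK

The side guide on the sealer's infeed is already set, but its clamp screw is still loose. Take the big red T-handle hex key from the rack, seat it fully home in the screw's socket before turning, and tighten clockwise until firm but not overtightened, without forcing the key or shifting the guide. Then hang the key upright back in the hole it came from, let go, and leave the other keys, the carton and everything else where they are.

Things in the scene. Friction and masses are not known exactly. Their poses are not given: they have to be found in the camera images.
- key_grip (a point): Red T-handle hex key (about 0.3 kg) hanging upright in the blue rack. Point: centre of its flat-sided red cross grip, 92 mm along y, 18 mm thick along x, 26 mm tall; z up along the shaft. Below this point: grip underside 13 mm, neck 14 mm thick, steel collar (32 mm diameter) from 31 to 41 mm, then the hexagonal shaft to the tip, 126 mm below.
- key_tip (a point): Centre of the end face of the red key's shaft. The shaft is hexagonal, 14 mm across flats, 16.2 mm over corners, two of its flats facing along the grip's length (y); the last 1.5 mm is stepped down to 11 mm across flats.
- rack_top (a point): Blue sheet-metal rack, fixed, 196 x 62 mm, 95 mm tall. Point: centre of its top face. Three holes of 22 mm in a row along x at -62, 0 and 62 mm; a key hangs in each by its collar with the grip about across the row (along y), grip centre 41 mm above the top face. Which key hangs where varies. The top is 10 mm thick, open below.
- screw_mouth (a point): Clamp screw, upright, on the sealer's infeed deck. Point: on its axis, level with the top of its dark head (87 mm above the bench), which lies 5 mm down in a 28 mm round counterbore in the grey foot of the movable guide. Hexagon socket 14.6 mm across flats, 10 mm deep to a flat floor, its mouth bevelled 3 mm deep and 2 mm wide. x, y follow the sealer (y to its housing), not the hexagon.
- screw (a joint): Turn of the clamp screw, rad, growing clockwise from above; starts at 0 to 0.35. It turns with about 0.04 Nm up to 1.5, where the clamp comes up firm and the screw stops. Let go, it stays.
- screw_twist (a joint): Elastic wind-up of the screw under the key's torque, rad, growing clockwise, 0 when let go: 0.4 rad per Nm. So it is under 0.02 while the screw runs, 0.032 at 0.08 Nm (tight), 0.05 at 0.12 Nm (just right), 0.1 at 0.25 Nm (overtightened).
- guide: The movable side guide with its foot and screw; origin under its fence on the deck, x across the deck, away from the robot. It slides along x. Unclamped it is held only by about 10 N of rubbing, so a sideways push shifts it. Its aluminium fence, 45 mm tall, stands 28 mm beyond the screw along x; its grey foot is 50 x 54 x 32 mm.
- screw_floor (a point): Flat floor of the screw's socket, on the axis, 10 mm below the mouth. Which way the hexagon points is not known. A mismatched key stops 3 to 6 mm below the mouth (under 3 mm: off centre); turned up to 60 degrees either way with light pushes (5 to 10 N does not turn the screw) it drops in. Nearly matched it may bind 6 to 8 mm deep and drag the screw along: then draw it back to 2 mm, turn it a little and push again.
- key: The red key as a body, origin at its tip.
- key_blue: Smaller blue-handled hex key in the rack (8 mm hexagon, grip 74 x 15 mm), to be left alone; origin at its tip, grip centre 126 mm above.
- key_yellow: Smallest, yellow-handled hex key in the rack (6 mm hexagon, grip 66 x 14 mm), to be left alone; origin at its tip, grip centre 126 mm above.
- carton: Cream carton with a green label, 70 x 105 x 46 mm, lying on the belt between the guides, to be left alone; origin under its centre.
- tin_a: Yellow-labelled tin, 68 mm in diameter, 85 mm tall, on the bench, to be left alone; origin under its centre.
- jar: Jar with a white cap, 72 mm in diameter, 100 mm tall, on the bench, to be left alone; origin under its centre.
- tape: Roll of tan tape lying flat, 96 mm in diameter, 24 mm tall, to be left alone; origin under its centre.
- mug: White mug, 80 mm in diameter, 92 mm tall, to be left alone; origin under its centre.

How it is judged:
By the outcome, as a careful person would: the job done as asked, in the order asked, and still so for the second after the job is handed in, with the robot touching nothing.
It also fails if it takes over 72 s, if anything falls off the work surface, if the arm or the gripper's body presses on something with over 40 N, if the wrist force passes 120 N, or if a joint passes its speed limit or range.

## Working session

There is one attempt and no reset: what is moved stays moved. The work goes in short steps, Python scripts to look and compute and a shell command to move; the robot and the scene stay as the last step left them, time stands still between calls to the robot, and variables do not carry over. Pictures are saved under pics/ and viewed, at most 10 in all, crops included, and the job is handed in when it is done.

```bash
mkdir -p pics; cat > h.py <<'E'
import numpy as np, cv2
from scipy.spatial.transform import Rotation as R
from station import ctrl, eyes
def quat(q): return R.from_quat([q[1],q[2],q[3],q[0]])
def cam(n):
    d=eyes.grab_frame(n); d['R']=quat(d['orientation']).as_matrix() if np.size(d['orientation'])==4 else np.array(d['orientation']); return d
def ray(d,u,v):
    p=np.linalg.inv(np.array(d['camera_matrix']))@[u,v,1]; return np.array(d['eye']),d['R']@[p[0],-p[1],-p[2]]
def onz(d,u,v,z):
    e,r=ray(d,u,v); return e+r*(z-e[2])/r[2]
def proj(d,P):
    c=d['R'].T@(np.array(P)-d['eye']); q=np.array(d['camera_matrix'])@[c[0],-c[1],-c[2]]; return q[:2]/q[2]
def save(d,n): cv2.imwrite('pics/'+n+'.png',d['frame'][:,:,::-1])
E
python3 - <<'E'
from h import *
s=ctrl.observe();print(s)
for n in('scene','side','wrist'):
    d=cam(n);save(d,n+'0');print(n,{k:d[k] for k in d if k not in('frame','R')})
E
```

```text
{'time_s': 0.0, 'joint_positions': array([ 2.58611744e-01,  3.85591045e-01,  6.61252902e-03, -5.28960201e-04,
       -1.19400872e+00, -2.58594536e-01]), 'dq': array([-0.00038274, -0.00096592,  0.00029988, -0.00017759,  0.00012066,
        0.00010008]), 'tau': array([ 5.69075401e-04, -3.90661991e+01,  1.87403029e+01,  4.22001421e+00,
        1.09914420e-02, -1.81494070e-04]), 'ee_pos': array([6.24385755e-01, 3.14078431e-05, 2.21429147e-01]), 'tool_rot': array([-0.00082335, -0.70704342,  0.70716925,  0.00076325]), 'contact_force': array([-0.43036263,  0.67352601, -0.03401856]), 'moment': array([0.08588431, 0.01406848, 0.04152548]), 'gripper_force': 0.0, 'opening': 0.08688859440288185}
scene {'camera_matrix': array([[464.42760508,   0.        , 315.03602567],
       [  0.        , 464.42760508, 241.98948797],
       [  0.        ,   0.        ,   1.        ]]), 'eye': array([ 1.24024775, -0.43222182,  1.05132537]), 'orientation': array([0.77857754, 0.28976902, 0.18814801, 0.52388096])}
side {'camera_matrix': array([[507.86550692,   0.        , 309.98476518],
       [  0.        , 507.86550692, 244.11614615],
       [  0.        ,   0.        ,   1.        ]]), 'eye': array([ 0.30236865, -0.97574962,  0.76557797]), 'orientation': array([ 0.886093  ,  0.45171043, -0.04698535, -0.09267823])}
wrist {'camera_matrix': array([[362.40969639,   0.        , 321.66284805],
       [  0.        , 362.40969639, 235.41381996],
       [  0.        ,   0.        ,   1.        ]]), 'eye': array([ 0.62513501, -0.07973347,  0.38294541]), 'orientation': array([ 9.87225534e-05,  1.67544334e-03, -1.47133996e-01,  9.89115145e-01])}
```

```bash
python3 -c "
import cv2,numpy as np
a=cv2.imread('pics/scene0.png');b=cv2.imread('pics/side0.png');print(a.shape)"
```

```text
(480, 640, 3)
```

View pics/scene0.png

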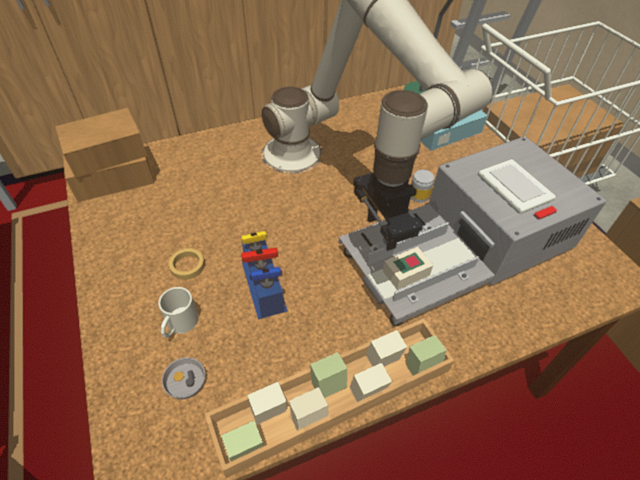

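View pics/side0.png

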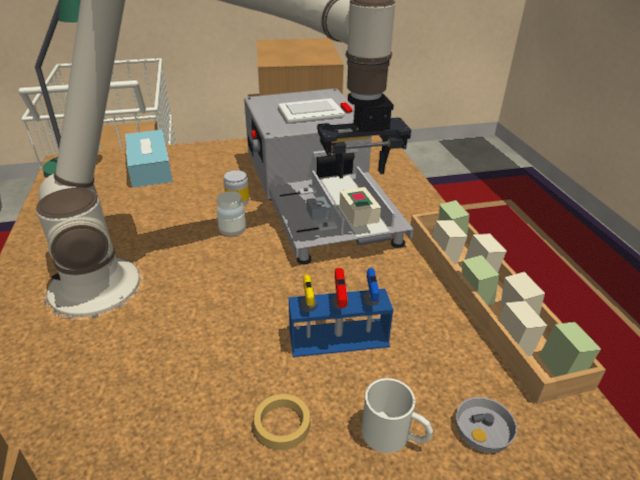

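The scene shows the rack (yellow, red and blue grips at about (255,238), (260,255) and (265,272)), with red in the middle. In the side view the red grip is at (341,287) and the guide foot at about (317,208).

```bash
cat >> h.py <<'E'
def hsvmask(d,col,box):
    h=cv2.cvtColor(d['frame'],cv2.COLOR_RGB2HSV); H,S,V=h[...,0].astype(int),h[...,1],h[...,2]
    m={'red':((H<6)|(H>172))&(S>170)&(V>90),'blue':(abs(H-113)<10)&(S>150)&(V>60),'yellow':(abs(H-26)<5)&(S>190)&(V>120)}[col]
    o=np.zeros(m.shape,np.uint8); x0,y0,x1,y1=box; o[y0:y1,x0:x1]=m[y0:y1,x0:x1]
    n,l,st,c=cv2.connectedComponentsWithStats(o); k=1+np.argmax(st[1:,4]); return l==k
def tri(rs):
    A=0;b=0
    for e,r in rs:
        r=r/np.linalg.norm(r); P=np.eye(3)-np.outer(r,r); A=A+P; b=b+P@e
    X=np.linalg.solve(A,b); return X,[np.linalg.norm(np.cross(X-e,r/np.linalg.norm(r))) for e,r in rs]
E
python3 - <<'E'
from h import *
D={n:cam(n) for n in('scene','side')}
for col,bs,bd in(('red',(235,240,285,270),(325,260,355,312)),('blue',(240,262,285,285),(362,262,385,305)),('yellow',(235,228,275,250),(298,270,320,312))):
    rs=[]
    for n,b in(('scene',bs),('side',bd)):
        m=hsvmask(D[n],col,b); v,u=np.nonzero(m); rect=cv2.minAreaRect(np.c_[u,v].astype(np.float32)); print(col,n,m.sum(),u.min(),u.max(),v.min(),v.max(),rect)
        rs.append(ray(D[n],*rect[0]))
    print(tri(rs))
c=cv2.resize(D['side']['frame'][130:270,230:430],None,fx=4,fy=4,interpolation=2); cv2.imwrite('pics/sidec.png',c[:,:,::-1])
E
```

```text
red scene 310 242 277 248 261 ((259.22998046875, 254.6099853515625), (9.758074760437012, 35.07249450683594), 81.8698959350586)
red side 329 335 346 268 307 ((340.6385803222656, 287.38616943359375), (39.50297546386719, 9.552356719970703), 84.2894058227539)
(array([ 0.50922645, -0.2738291 ,  0.13530889]), [np.float64(0.0005699469767255867), np.float64(0.0005699469767256994)])
blue scene 53 251 264 270 275 ((257.3230895996094, 272.5846252441406), (4.465250492095947, 12.899612426757812), 82.87498474121094)
blue side 312 367 384 269 304 ((376.0699768066406, 286.4899597167969), (36.91097640991211, 14.990663528442383), 81.8698959350586)
(array([ 0.57037671, -0.29760134,  0.1470063 ]), [np.float64(0.0009359126232763901), np.float64(0.0009359126232763638)])
yellow scene 172 242 265 231 242 ((253.79409790039062, 236.82351684570312), (7.809497356414795, 23.97081756591797), 77.47119140625)
yellow side 145 304 313 285 305 ((309.3648986816406, 294.689208984375), (20.878671646118164, 8.055550575256348), 80.53767395019531)
(array([ 0.44670439, -0.27067786,  0.12993814]), [np.float64(0.004719040626501878), np.float64(0.004719040626501768)])
```

View pics/wrist0.png

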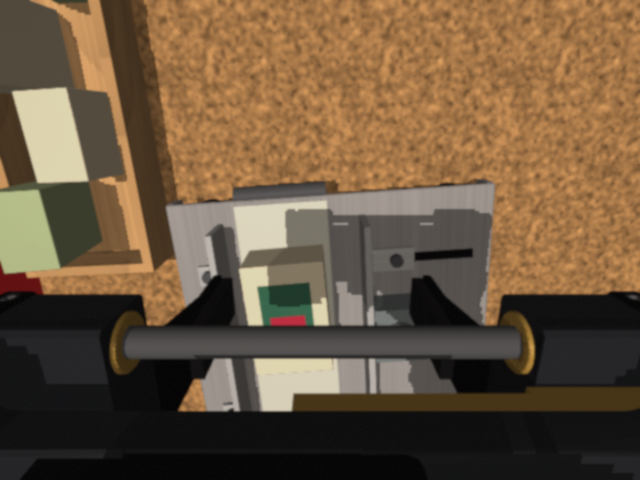

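The wrist view shows the deck, with a small block and hole at (397,260) and a greyish foot near (390,315). I'll check the enlarged side view.

View pics/sidec.png

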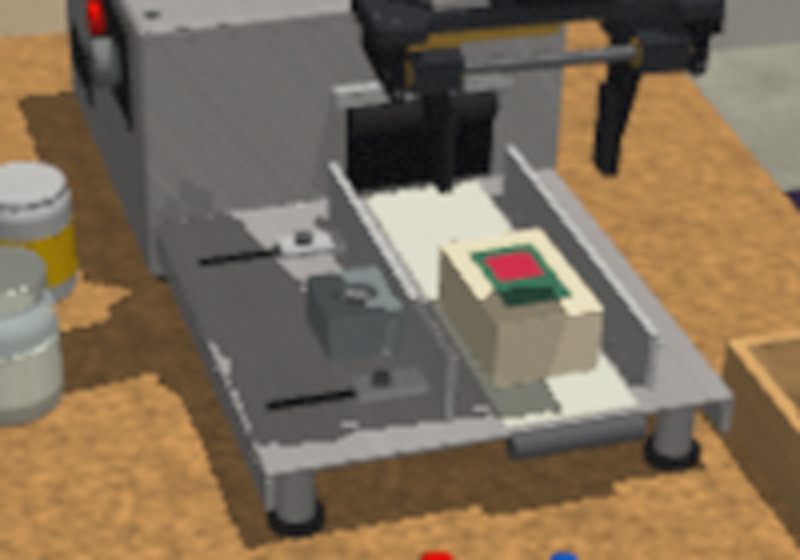

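```bash
python3 - <<'E'
from h import *
w=cam('wrist');s=cam('side')
for p in((397,260),(390,315)): print('w',p,onz(w,*p,.087),onz(w,*p,.06))
for p in((317,206),(320,198),(293,194)): print('s',p,onz(s,*p,.087),onz(s,*p,.06))
E
```

```text
w (397, 260) [0.55870532 0.03291685 0.087     ] [0.55264317 0.04317839 0.06      ]
w (390, 315) [0.56184644 0.0867201  0.087     ] [0.5560704  0.10188254 0.06      ]
s (317, 206) [0.54667197 0.0961261  0.087     ] [0.55639258 0.13877506 0.06      ]
s (320, 198) [0.56289135 0.1330409  0.087     ] [0.57325731 0.17715867 0.06      ]
s (293, 194) [0.49792496 0.16775568 0.087     ] [0.50570597 0.21325472 0.06      ]
```

The screw's counterbore is at side pixel (320,203), in the grey foot between the two slots, so roughly x 0.55, y 0.11. Next I'll move so the wrist camera looks down on the key.

```bash
python3 -m jog '0.021 0.0115 -0.008 0 0 0 0.087;0.021 0.0115 -0.008 0 0 0 0.087;0.021 0.0115 -0.008 0 0 0 0.087;0.021 0.0115 -0.008 0 0 0 0.087;0.021 0.0115 -0.008 0 0 0 0.087;0.021 0.0115 -0.008 0 0 0 0.087;0.021 0.0115 -0.008 0 0 0 0.087;0.021 0.0115 -0.008 0 0 0 0.087;0.021 0.0115 -0.008 0 0 0 0.087;0.021 0.0115 -0.008 0 0 0 0.087;0 0 0 0 0 0 0.087;0 0 0 0 0 0 0.087' 20
python3 - <<'E'
from h import *
w=cam('wrist');save(w,'w1');s=cam('side');save(s,'s1');print(w['eye'],proj(w,[.509,-.274,.149]))
for col in('red','yellow','blue'):
    u,v=map(int,proj(w,[.509,-.274,.149])); 
    m=hsvmask(w,col,(0,0,640,290)); yy,xx=np.nonzero(m); r=cv2.minAreaRect(np.c_[xx,yy].astype(np.float32)); print(col,m.sum(),r)
    bp=cv2.boxPoints(r); L=[(bp[0]+bp[1])/2,(bp[1]+bp[2])/2,(bp[2]+bp[3])/2,(bp[3]+bp[0])/2]
    for a,b in((L[0],L[2]),(L[1],L[3])): 
        A,B=onz(w,*a,.149),onz(w,*b,.149); print(A,B,(A+B)/2,np.linalg.norm(A-B),np.degrees(np.arctan2(*(A-B)[1::-1])))
sp=proj(s,[.553,.11,.087]).astype(int); print(sp)
E
```

```text
time_s: 1.35
ee_pos: [0.5097, -0.2108, 0.3032]
tool_rot: [0.001, -0.706, 0.708, -0.001]
contact_force: [0.2, 1.8, 0.5]
opening: 0.0871
gripper_force: 0.0
[ 0.50960344 -0.29053487  0.46452332] [322.46397832 145.51995681]
red 1823 ((322.54058837890625, 144.75035095214844), (20.654081344604492, 107.86019897460938), 9.22988510131836)
[ 0.51754238 -0.27600543  0.149     ] [ 0.50030457 -0.27325592  0.149     ] [ 0.50892347 -0.27463068  0.149     ] 0.01745571550519815 -9.062596588669598
[ 0.50187174 -0.31660271  0.149     ] [ 0.51660981 -0.22902316  0.149     ] [ 0.50924077 -0.27281293  0.149     ] 0.0888109655412612 -99.5523550343862
yellow 993 ((391.5364074707031, 151.36013793945312), (16.29693603515625, 76.37692260742188), 8.25943660736084)
[ 0.45719226 -0.2700608   0.149     ] [ 0.44337752 -0.26809518  0.149     ] [ 0.45028489 -0.26907799  0.149     ] 0.013953880197357762 -8.09795637065396
[ 0.44742252 -0.29953663  0.149     ] [ 0.45333522 -0.23675972  0.149     ] [ 0.45037887 -0.26814817  0.149     ] 0.06305474571794706 -95.38058253803602
blue 5095 ((269.5, 140.5), (85.0, 91.0), 90.0)
[ 0.55217626 -0.31175426  0.149     ] [ 0.55520109 -0.24232129  0.149     ] [ 0.55368868 -0.27703778  0.149     ] 0.0694988284804934 -92.49449650731395
[ 0.51528707 -0.27812269  0.149     ] [ 0.59199167 -0.2782485   0.149     ] [ 0.55363937 -0.27818559  0.149     ] 0.07670469698999745 179.9060270860451
[318 202]
```

View pics/w1.png

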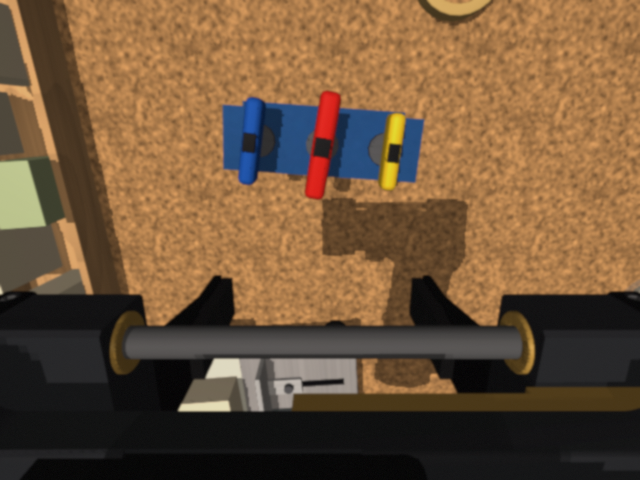

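The red grip is centred at (323,145), yawed about -9.5°, with clear gaps to the neighbouring keys. I'll narrow the fingers, move over it, turn and descend.

```bash
python3 -m jog '0.0157 0 0 0 0 0 0.042;0.0157 0 0 0 0 0 0.042;0.0157 0 0 0 0 0 0.042;0.0157 0 0 0 0 0 0.042;0 0 0 0 0 0.083 0.042;0 0 0 0 0 0.083 0.042;0 0 0.02 0 0 0 0.042;0 0 0.03 0 0 0 0.042;0 0 0.03 0 0 0 0.042;0 0 0.03 0 0 0 0.042;0 0 0.03 0 0 0 0.042;0 0 0.024 0 0 0 0.042;0 0 0.014 0 0 0 0.042;0 0 0.008 0 0 0 0.042;0 0 0 0 0 0 0.042;0 0 0 0 0 0 0.042;0 0 0 0 0 0 0.01;0 0 0 0 0 0 0.01;0 0 0 0 0 0 0.01;0 0 0 0 0 0 0.01' 15; python3 -m jog '0 0 0 0 0 0 0.01;0 0 0 0 0 0 0.01;0 0 0 0 0 0 0.01;0 0 0 0 0 0 0.01' 50
python3 - <<'E'
from h import *
s=ctrl.observe();print(s['ee_pos'],quat(s['tool_rot']).as_matrix().round(3),s['contact_force'],s['moment'],s['joint_positions'])
d=cam('side');save(d,'s2')
E
```

```text
time_s: 3.12
ee_pos: [0.5104, -0.2729, 0.1175]
tool_rot: [0.001, -0.646, 0.763, -0.001]
contact_force: [0.2, 0.5, 0.4]
opening: 0.0229
gripper_force: 0.0
time_s: 3.45
ee_pos: [0.51, -0.2729, 0.1172]
tool_rot: [-0.0, -0.646, 0.763, -0.0]
contact_force: [-1.4, 1.4, 4.3]
opening: 0.0176
gripper_force: 50.0
[ 0.50997818 -0.27290645  0.11717809] [[-0.165 -0.986  0.   ]
 [-0.986  0.165 -0.   ]
 [ 0.    -0.    -1.   ]] [-1.43548511  1.35847558  4.25648271] [ 0.23523874  0.42045988 -0.01128429] [-2.11281204e-01  4.02208627e-01 -2.52442145e-01  3.65788854e-04
 -9.15800300e-01  4.52217674e-02]
```

```bash
python3 -m jog '0 0 -0.005 0 0 0 0.01;0 0 -0.01 0 0 0 0.01;0 0 -0.02 0 0 0 0.01;0 0 -0.025 0 0 0 0.01;0 0 -0.025 0 0 0 0.01;0 0 -0.025 0 0 0 0.01;0 0 -0.025 0 0 0 0.01;0 0 -0.025 0 0 0 0.01;0 0 -0.01 0 0 0 0.01;0 0 0 0 0 0 0.01;0 0 0 0 0 0 0.01'
python3 - <<'E'
from h import *
s=ctrl.observe();print(s['ee_pos'],s['contact_force'],s['moment'])
d=cam('side');save(d,'s3');c=cam('scene');save(c,'c3')
for n,p in(('base',(269,196)),('topc',(267,134)),('topfront',(322,130))): print(n,[onz(d,*p,z).round(3) for z in(0,.06,.2,.25)])
t=s['ee_pos'];R_=quat(s['tool_rot']).as_matrix()
tip=t+R_[:,2]*(.126-.019); print(tip,proj(d,tip),proj(c,tip))
a=cv2.resize(d['frame'][120:360,220:440],None,fx=1.8,fy=1.8)
b=cv2.resize(c['frame'][150:330,200:380],(400,432))
cv2.imwrite('pics/m3.png',np.hstack([a,b])[:,:,::-1])
E
```

```text
time_s: 4.42
ee_pos: [0.5096, -0.2723, 0.2855]
tool_rot: [0.0, -0.646, 0.763, 0.001]
contact_force: [-0.4, -0.8, -4.5]
opening: 0.0177
gripper_force: 50.0
[ 0.50958728 -0.27230015  0.28552581] [-0.35485386 -0.84787698 -4.51051792] [ 0.09604976  0.01567941 -0.03108072]
base [array([0.452, 0.318, 0.   ]), array([0.44 , 0.216, 0.06 ]), array([ 0.413, -0.02 ,  0.2  ]), array([ 0.403, -0.105,  0.25 ])]
topc [array([0.508, 0.76 , 0.   ]), array([0.492, 0.624, 0.06 ]), array([0.454, 0.306, 0.2  ]), array([0.441, 0.193, 0.25 ])]
topfront [array([0.713, 0.753, 0.   ]), array([0.681, 0.618, 0.06 ]), array([0.606, 0.301, 0.2  ]), array([0.579, 0.188, 0.25 ])]
[ 0.50950302 -0.27214169  0.17852596] [341.1651816  268.75509984] [258.4044097  243.66413964]
```

View pics/m3.png

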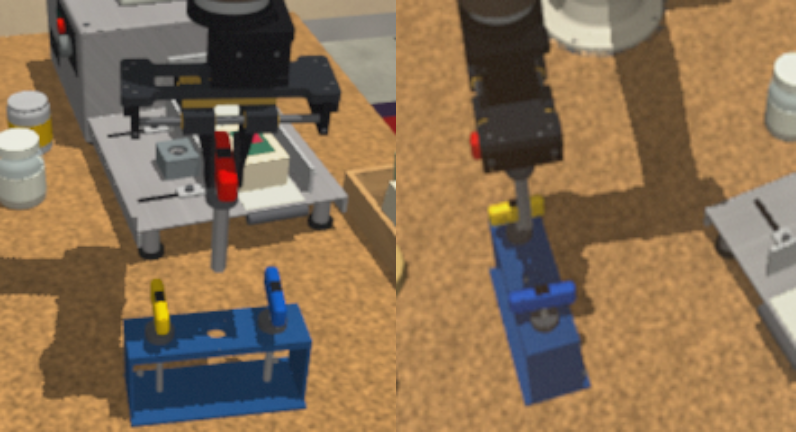

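The key hangs straight: its tip is seen at side pixel (341,269), matching the prediction of (341,269). Now I'll move to a viewing pose over the screw, turned about -90°.

```bash
python3 -m jog '-0.015 0.004 0 0 0 0 0.01;-0.032 0.0075 0 0 0 0 0.01;-0.032 0.0075 0 0 0 0 0.01;-0.032 0.0075 0 0 0 0 0.01;-0.032 0.0075 0 0 0 0 0.01;-0.032 0.0075 0 0 0 0 0.01;-0.032 0.0075 0 0 0 0 0.01;-0.032 0.0075 0 0 0 0 0.01;-0.032 0.0075 0 0 0 0 0.01;-0.032 0.0075 0 0 0 0 0.01;-0.032 0.0075 0 0 0 0 0.01;-0.025 0.0075 0 0 0 0 0.01;-0.013 0.003 0 0 0 0 0.01;0 0 0 0 0 -0.12 0.01;0 0 0 0 0 -0.12 0.01;0 0 0 0 0 -0.12 0.01;0 0 0 0 0 -0.12 0.01;0 0 0 0 0 -0.12 0.01;0 0 0 0 0 -0.12 0.01;0 0 0 0 0 -0.12 0.01'
python3 -m jog '0 0 0 0 0 -0.12 0.01;0 0 0 0 0 -0.12 0.01;0 0 0 0 0 -0.12 0.01;0 0 0 0 0 -0.12 0.01;0 0 0 0 0 -0.12 0.01;0 0 0 0 0 -0.12 0.01;0 0 0 0 0 -0.12 0.01;0 0 0 0 0 -0.06 0.01;0 0 0 0 0 0 0.01;0 0 0 0 0 0 0.01'
python3 - <<'E'
from h import *
s=ctrl.observe();print(s['ee_pos'],quat(s['tool_rot']).as_matrix().round(3),s['joint_positions'][5])
w=cam('wrist');save(w,'w4');p=proj(w,[.553,.11,.087]);print(w['eye'],p)
x,y=int(p[0]),int(p[1]);x0=max(0,x-80);y0=max(0,y-60)
print(x0,y0);cv2.imwrite('pics/w4c.png',cv2.resize(w['frame'][y0:y0+120,x0:x0+160],None,fx=5,fy=5,interpolation=2)[:,:,::-1])
E
```

```text
time_s: 6.18
ee_pos: [0.4825, 0.1096, 0.2845]
tool_rot: [0.002, 0.902, -0.431, -0.001]
contact_force: [0.3, 0.5, -3.7]
opening: 0.0174
gripper_force: 50.0
time_s: 7.02
ee_pos: [0.4827, 0.1096, 0.2851]
tool_rot: [0.001, 1.0, 0.001, -0.001]
contact_force: [0.3, 0.4, -3.7]
opening: 0.0175
gripper_force: 50.0
[0.48273729 0.10963419 0.28508937] [[ 1.     0.001 -0.003]
 [ 0.001 -1.    -0.001]
 [-0.003  0.001 -1.   ]] 1.0204564200271053
[0.56414975 0.11078947 0.44624027] [321.46668471 135.14113793]
241 75
```

View pics/w4c.png

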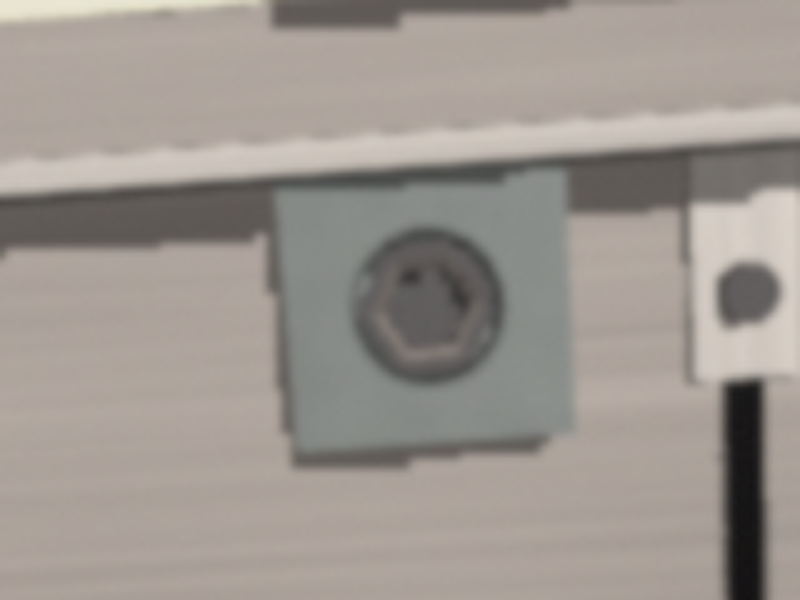

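The counterbore is centred at about crop (428,305), i.e. wrist pixel (326.6,136). The hexagon has a flat at the bottom of the image, so it faces about world -x and the key nearly matches it already. I'll refine numerically.

```bash
cat > fit.py <<'E'
from h import *
from scipy.ndimage import map_coordinates
from scipy.optimize import least_squares
w=cam('wrist'); g=cv2.cvtColor(w['frame'],cv2.COLOR_RGB2GRAY).astype(float)
c=np.array([326.4,135.9])
def prof(c,th,r): return map_coordinates(g,[c[1]+r*np.sin(th),c[0]+r*np.cos(th)],order=3)
r=np.arange(11,19,.1); P=[]
for th in np.radians(np.arange(0,360,4)):
    p=prof(c,th,r); k=np.argmax(np.gradient(p)); P.append(c+r[k]*np.array([np.cos(th),np.sin(th)]))
P=np.array([onz(w,*p,.092)[:2] for p in P])
f=least_squares(lambda a:np.hypot(*(P-a[:2]).T)-a[2],[*P.mean(0),.014],loss='soft_l1',f_scale=.0003); print('bore',f.x)
r=np.arange(5,13,.1)
for mid in(90,150,30):
    Q=[]
    for th in np.radians(np.arange(mid-22,mid+23,4)):
        p=prof(c,th,r);k=np.argmax(p[:]);Q.append([*onz(w,*(c+r[k]*np.array([np.cos(th),np.sin(th)])),.087)[:2],p[k]])
    Q=np.array(Q); vx,vy,x0,y0=cv2.fitLine(Q[:,:2].astype(np.float32),cv2.DIST_HUBER,0,.001,.001).ravel()
    n=np.array([-vy,vx]); print(mid,'dir deg',np.degrees(np.arctan2(vy,vx)),'dist',(Q[:,:2]-f.x[:2])@n,Q[:,2].round())
s=ctrl.observe();print(s['ee_pos'])
E
python3 fit.py
```

```text
bore [0.55239823 0.10558634 0.01424896]
90 dir deg -85.43336 dist [-0.00865053 -0.00873153 -0.00876595 -0.00875448 -0.00879189 -0.00878544
 -0.00873514 -0.00873348 -0.00877663 -0.00868046 -0.00871004 -0.00851328] [119. 119. 119. 120. 122. 124. 124. 123. 124. 124. 124. 123.]
150 dir deg 35.067554 dist [0.00859354 0.00858589 0.0085286  0.00861346 0.00865485 0.00874778
 0.00870145 0.00870503 0.00866247 0.00857315 0.00852465 0.00833815] [118. 119. 119. 119. 119. 119. 119. 119. 119. 118. 115. 111.]
30 dir deg -28.566145 dist [-0.00842303 -0.00852648 -0.00867856 -0.0087889  -0.01201064 -0.01223898
 -0.01212064 -0.00889886 -0.00888847 -0.00901714 -0.00900098 -0.00893216] [105. 105. 105. 105. 105. 109. 107. 105. 105. 105. 107. 110.]
[0.48303404 0.10977204 0.28569298]
```

```bash
python3 -m jog '0.01 0.001 0 0 0 0 0.01;0.02 0.001 0 0 0 0 0.01;0.02 0.001 0 0 0 0 0.01;0.0145 0.0012 0 0 0 0 0.01;0.005 0 0 0 0 0 0.01;0 0 0 0 0 -0.084 0.01;0 0 0.01 0 0 0 0.01;0 0 0.02 0 0 0 0.01;0 0 0.02 0 0 0 0.01;0 0 0.02 0 0 0 0.01;0 0 0.01 0 0 0 0.01;0 0 0 0 0 0 0.01;0 0 0 0 0 0 0.01;0 0 0 0 0 0 0.01'
python3 - <<'E'
from h import *
s=ctrl.observe();R_=quat(s['tool_rot']).as_matrix();tip=s['ee_pos']+R_[:,2]*.107;print(s['ee_pos'],tip,R_.round(3),s['contact_force'],s['moment'])
a=cam('side');save(a,'s5');b=cam('scene');save(b,'c5')
print(proj(a,tip),proj(b,tip))
A=[]
for d in(a,b):
    x,y=proj(d,tip).astype(int);A.append(cv2.resize(d['frame'][y-40:y+30,x-35:x+35],(400,400),interpolation=2))
cv2.imwrite('pics/m5.png',np.hstack(A)[:,:,::-1])
E
```

```text
time_s: 8.28
ee_pos: [0.5538, 0.1062, 0.2079]
tool_rot: [-0.0, 0.999, 0.044, 0.001]
contact_force: [-0.2, -0.3, -2.3]
opening: 0.0178
gripper_force: 50.0
[0.55375566 0.10619936 0.20790482] [0.55404185 0.10626339 0.10090523] [[ 0.996  0.087  0.003]
 [ 0.087 -0.996  0.001]
 [ 0.003 -0.    -1.   ]] [-0.15538756 -0.26219209 -2.32715844] [-0.11058275  0.01383264 -0.08442991]
[319.0066223  198.95097038] [398.03805292 234.22247873]
```

View pics/m5.png

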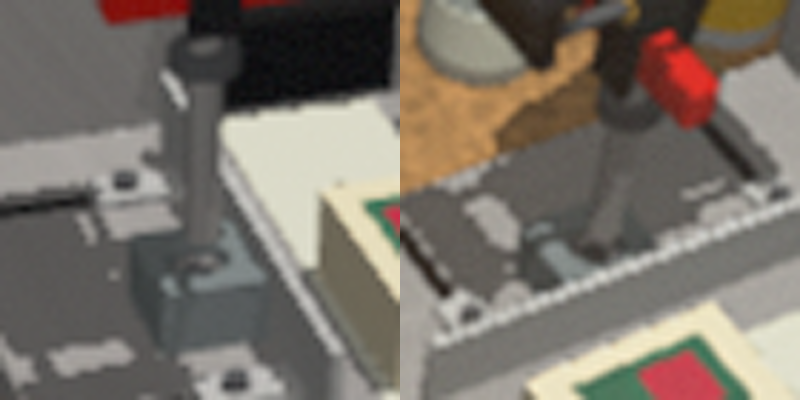

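The tip is above the bore in both views: side crop (203,250) over the bore at (203,265). I'll correct by about 1.3 mm and descend gently.

```bash
python3 -m jog '-0.0013 0.0004 0.004 0 0 0 0.01;0 0 0.004 0 0 0 0.01;0 0 0.002 0 0 0 0.01;0 0 0 0 0 0 0.01;0 0 0 0 0 0 0.01;0 0 0 0 0 0 0.01'; python3 -m jog '0 0 0.002 0 0 0 0.01;0 0 0.002 0 0 0 0.01;0 0 0 0 0 0 0.01;0 0 0 0 0 0 0.01'; python3 -m jog '0 0 0.0015 0 0 0 0.01;0 0 0.0015 0 0 0 0.01;0 0 0 0 0 0 0.01;0 0 0 0 0 0 0.01'
```

```text
time_s: 8.88
ee_pos: [0.5517, 0.1054, 0.1966]
tool_rot: [0.0, 0.999, 0.044, 0.0]
contact_force: [-0.4, -0.3, -2.2]
opening: 0.0178
gripper_force: 50.0
time_s: 9.22
ee_pos: [0.5515, 0.1053, 0.1923]
tool_rot: [0.0, 0.999, 0.044, -0.0]
contact_force: [-0.4, -0.0, -3.0]
opening: 0.017
gripper_force: 50.0
time_s: 9.55
ee_pos: [0.5516, 0.1054, 0.1895]
tool_rot: [-0.0, 0.999, 0.044, 0.0]
contact_force: [-0.0, -0.0, -3.6]
opening: 0.0175
gripper_force: 50.0
```

```bash
python3 -m jog '0 0 0.0015 0 0 0 0.01;0 0 0.001 0 0 0 0.01;0 0 0 0 0 0 0.01;0 0 0 0 0 0 0.01'; python3 -m jog '0 0 0.001 0 0 0 0.01;0 0 0 0 0 0 0.01;0 0 0 0 0 0 0.01'
```

```text
time_s: 9.88
ee_pos: [0.5516, 0.1055, 0.187]
tool_rot: [-0.0, 0.999, 0.044, 0.0]
contact_force: [0.1, -0.4, -3.9]
opening: 0.0174
gripper_force: 50.0
time_s: 10.13
ee_pos: [0.5516, 0.1054, 0.186]
tool_rot: [-0.0, 0.999, 0.044, 0.0]
contact_force: [1.7, -0.1, -4.4]
opening: 0.0171
gripper_force: 50.0
```

```bash
python3 -m jog '0 0 0.001 0 0 0 0.01;0 0 0 0 0 0 0.01;0 0 0 0 0 0 0.01'; python3 -m jog '0 0 0.001 0 0 0 0.01;0 0 0 0 0 0 0.01;0 0 0 0 0 0 0.01';python3 -m jog '0 0 0.0005 0 0 0 0.01;0 0 0 0 0 0 0.01;0 0 0 0 0 0 0.01'; python3 -c "
from h import *
s=ctrl.observe();print(s['moment'],s['contact_force'])"
```

```text
time_s: 10.38
ee_pos: [0.5516, 0.1054, 0.185]
tool_rot: [-0.0, 0.999, 0.044, 0.0]
contact_force: [0.6, -0.3, -3.8]
opening: 0.0178
gripper_force: 50.0
time_s: 10.63
ee_pos: [0.5517, 0.1054, 0.1842]
tool_rot: [-0.0, 0.999, 0.044, 0.0]
contact_force: [1.2, -0.4, -2.7]
opening: 0.0176
gripper_force: 50.0
time_s: 10.88
ee_pos: [0.5518, 0.1054, 0.1841]
tool_rot: [-0.0, 0.999, 0.044, 0.0]
contact_force: [-0.2, -0.5, 0.2]
opening: 0.018
gripper_force: 50.0
[-0.05982416  0.16600697  0.02646936] [-0.18979306 -0.50451257  0.19710783]
```

Fully seated: the tip is 10 mm below the mouth, with about 4 N on the floor. Now turning, starting with part of the free run.

```bash
cat > o.py <<'E'
from h import *
s=ctrl.observe();M=quat(s['tool_rot']).as_matrix();print('yaw',np.arctan2(-M[0,0],-M[1,0]).round(4),'pos',s['ee_pos'].round(4),'F',s['contact_force'].round(1),'M',s['moment'].round(3))
E
python3 o.py; python3 -m jog '0 0 0.0003 0 0 0 0.01' >/dev/null; python3 o.py; for i in 1 2; do python3 -m jog '0 0 0 0 0 0.05 0.01;0 0 0 0 0 0.05 0.01;0 0 0 0 0 0.05 0.01;0 0 0 0 0 0.05 0.01;0 0 0 0 0 0 0.01'>/dev/null; python3 o.py;done
```

```text
yaw -1.6582 pos [0.5518 0.1054 0.1841] F [-0.2 -0.5  0.2] M [-0.06   0.166  0.026]
yaw -1.6583 pos [0.552  0.1055 0.184 ] F [-0.2  0.3  2.6] M [-0.041  0.248 -0.043]
yaw -1.4575 pos [0.5521 0.1055 0.184 ] F [-1.3  0.6  2.4] M [0.061 0.178 0.021]
yaw -1.2588 pos [0.5521 0.1056 0.184 ] F [0.  0.7 3.4] M [0.098 0.177 0.041]
```

```bash
for i in 1 2 3; do python3 -m jog '0 0 0 0 0 0.05 0.01;0 0 0 0 0 0.05 0.01;0 0 0 0 0 0.05 0.01;0 0 0 0 0 0.05 0.01;0 0 0 0 0 0 0.01'>/dev/null; python3 o.py;done; for i in 1 2 3 4 5 6; do python3 -m jog '0 0 0 0 0 0 0.01'>/dev/null; python3 o.py;done
```

```text
yaw -1.0595 pos [0.5522 0.1056 0.184 ] F [0.4 0.6 3.4] M [0.078 0.055 0.048]
yaw -0.8601 pos [0.5522 0.1056 0.184 ] F [-0.   1.7  5. ] M [0.129 0.078 0.045]
yaw -0.6605 pos [0.5522 0.1055 0.184 ] F [ 0.6 -0.1  4.9] M [ 0.081 -0.005  0.047]
yaw -0.6616 pos [0.5522 0.1055 0.184 ] F [0.7 0.1 6. ] M [ 0.043 -0.02   0.021]
yaw -0.6609 pos [0.5522 0.1055 0.184 ] F [0.1 0.9 5.2] M [ 0.134 -0.03   0.029]
yaw -0.6608 pos [0.5522 0.1055 0.184 ] F [-0.1  0.3  4.6] M [ 0.128 -0.016  0.023]
yaw -0.6607 pos [0.5522 0.1055 0.184 ] F [1.  0.6 5.3] M [ 0.125 -0.018  0.038]
yaw -0.6607 pos [0.5522 0.1055 0.184 ] F [0.7 0.5 4.9] M [ 0.126 -0.047  0.049]
yaw -0.6607 pos [0.5522 0.1055 0.1839] F [0.  0.5 5.5] M [ 0.149 -0.011  0.041]
```

```bash
python3 -m jog '0 0 0 0 0 0.05 0.01;0 0 0 0 0 0.05 0.01;0 0 0 0 0 0 0.01'>/dev/null; python3 o.py
for i in 1 2 3; do python3 -m jog '0 0 0 0 0 0.02 0.01;0 0 0 0 0 0 0.01'>/dev/null; python3 o.py; python3 -m jog '0 0 0 0 0 0 0.01'>/dev/null; python3 o.py; done
```

```text
yaw -0.559 pos [0.5522 0.1055 0.184 ] F [0.4 0.9 4.2] M [ 0.131 -0.053  0.027]
yaw -0.5402 pos [0.5523 0.1055 0.184 ] F [0.2 0.7 5.4] M [ 0.1   -0.085  0.05 ]
yaw -0.5407 pos [0.5522 0.1055 0.184 ] F [0.1 1.3 5.1] M [ 0.117 -0.146  0.006]
yaw -0.5201 pos [0.5522 0.1055 0.184 ] F [ 0.1 -0.1  4.5] M [ 0.122 -0.131  0.05 ]
yaw -0.5207 pos [0.5522 0.1055 0.184 ] F [0.1 0.2 4.7] M [ 0.083 -0.074  0.026]
yaw -0.5001 pos [0.5522 0.1055 0.184 ] F [1.  1.  5.4] M [ 0.137 -0.07   0.039]
yaw -0.5008 pos [0.5522 0.1055 0.184 ] F [0.4 0.7 5.9] M [ 0.053 -0.085  0.062]
```

```bash
for i in 1 2; do python3 -m jog '0 0 0 0 0 0.02 0.01;0 0 0 0 0 0 0.01'>/dev/null; python3 o.py; python3 -m jog '0 0 0 0 0 0 0.01'>/dev/null; python3 o.py; done
```

```text
yaw -0.4801 pos [0.5522 0.1055 0.184 ] F [0.  0.4 5.8] M [ 0.147 -0.09   0.003]
yaw -0.4807 pos [0.5522 0.1055 0.184 ] F [-0.2 -0.1  4.6] M [ 0.125 -0.087  0.039]
yaw -0.4601 pos [0.5522 0.1055 0.1839] F [ 1.9 -0.3  4.2] M [ 0.105 -0.132  0.033]
yaw -0.4607 pos [0.5522 0.1055 0.184 ] F [-0.3 -0.3  4.2] M [ 0.106 -0.054  0.036]
```

```bash
for i in 1 2 3; do python3 -m jog '0 0 0 0 0 0.02 0.01;0 0 0 0 0 0 0.01'>/dev/null; python3 o.py; python3 -m jog '0 0 0 0 0 0 0.01'>/dev/null; python3 o.py; done
```

```text
yaw -0.44 pos [0.5523 0.1055 0.1839] F [ 0.5 -0.2  5.8] M [ 0.054 -0.126  0.02 ]
yaw -0.4407 pos [0.5522 0.1055 0.184 ] F [0.9 0.7 5.8] M [ 0.098 -0.053  0.015]
yaw -0.4202 pos [0.5523 0.1055 0.184 ] F [ 0.2 -0.4  6. ] M [ 0.084 -0.11   0.022]
yaw -0.4208 pos [0.5522 0.1055 0.184 ] F [1.4 0.6 5.1] M [ 0.088 -0.089  0.009]
yaw -0.4001 pos [0.5523 0.1055 0.1839] F [0.8 0.3 5.7] M [ 0.109 -0.124  0.016]
yaw -0.4007 pos [0.5522 0.1055 0.1839] F [1.  0.5 4.3] M [ 0.021 -0.059  0.031]
```

```bash
python3 -m jog '0 0 0 0 0 0 0.01'>/dev/null; python3 o.py;  python3 -m jog '0 0 0 0 0 0 0.01'; python3 o.py
```

```text
yaw -0.4008 pos [0.5523 0.1055 0.184 ] F [-0.2  0.2  4.7] M [ 0.115 -0.015  0.05 ]
time_s: 15.97
ee_pos: [0.5522, 0.1055, 0.1839]
tool_rot: [-0.001, 0.834, -0.552, 0.001]
contact_force: [-0.3, -0.5, 4.5]
opening: 0.018
gripper_force: 50.0
yaw -0.4008 pos [0.5522 0.1055 0.1839] F [-0.3 -0.5  4.5] M [ 0.114 -0.139  0.021]
```

```bash
for i in 1 2 3; do python3 -m jog '0 0 0 0 0 0.02 0.01;0 0 0 0 0 0 0.01'>/dev/null; python3 o.py; python3 -m jog '0 0 0 0 0 0 0.01'>/dev/null; python3 o.py;python3 -m jog '0 0 0 0 0 0 0.01'>/dev/null; python3 o.py; done
```

```text
yaw -0.3802 pos [0.5523 0.1055 0.184 ] F [ 1.2 -0.1  5.9] M [ 0.105 -0.158  0.025]
yaw -0.3807 pos [0.5523 0.1055 0.184 ] F [0.2 0.2 5.3] M [ 0.154 -0.118  0.034]
yaw -0.3808 pos [0.5523 0.1055 0.184 ] F [ 0.5 -0.   5.9] M [ 0.141 -0.079  0.027]
yaw -0.3602 pos [0.5523 0.1055 0.1839] F [-0.2  0.8  5.5] M [ 0.056 -0.121  0.094]
yaw -0.3607 pos [0.5523 0.1055 0.1839] F [0.8 1.  4.4] M [ 0.076 -0.098  0.038]
yaw -0.3607 pos [0.5523 0.1055 0.184 ] F [0.1 0.7 4.4] M [ 0.05  -0.114  0.04 ]
yaw -0.3402 pos [0.5523 0.1055 0.184 ] F [ 0.7 -0.3  5.2] M [ 0.142 -0.145  0.131]
yaw -0.3407 pos [0.5523 0.1055 0.184 ] F [-0.2  0.7  4.9] M [ 0.097 -0.159  0.001]
yaw -0.3408 pos [0.5523 0.1055 0.184 ] F [0.4 0.4 4.9] M [ 0.063 -0.121  0.009]
```

```bash
for i in 1 2; do python3 -m jog '0 0 0 0 0 0.02 0.01;0 0 0 0 0 0 0.01'>/dev/null; python3 o.py; for k in 1 2 3; do python3 -m jog '0 0 0 0 0 0 0.01'>/dev/null; python3 o.py; done; done
```

```text
yaw -0.3201 pos [0.5523 0.1055 0.184 ] F [0.1 0.7 4.5] M [ 0.061 -0.109  0.078]
yaw -0.3207 pos [0.5523 0.1055 0.184 ] F [0.7 0.5 4.9] M [ 0.107 -0.137  0.017]
yaw -0.3208 pos [0.5523 0.1055 0.1839] F [0.4 1.1 4.5] M [ 0.095 -0.118  0.013]
yaw -0.3207 pos [0.5523 0.1055 0.184 ] F [0.7 0.7 5.2] M [ 0.06  -0.079  0.041]
yaw -0.3002 pos [0.5523 0.1055 0.184 ] F [1.1 0.3 5.5] M [ 0.137 -0.155 -0.012]
yaw -0.3007 pos [0.5523 0.1055 0.184 ] F [ 0.6 -0.3  4.8] M [ 0.086 -0.111 -0.041]
yaw -0.3007 pos [0.5523 0.1055 0.184 ] F [-0.   0.8  4.6] M [ 0.058 -0.129  0.041]
yaw -0.3008 pos [0.5523 0.1055 0.184 ] F [0.7 0.5 5.9] M [ 0.061 -0.121  0.059]
```

```bash
for i in 1 2; do python3 -m jog '0 0 0 0 0 0.02 0.01;0 0 0 0 0 0 0.01'>/dev/null; python3 o.py; for k in 1 2 3; do python3 -m jog '0 0 0 0 0 0 0.01'>/dev/null; python3 o.py; done; done
```

```text
yaw -0.2801 pos [0.5523 0.1055 0.184 ] F [-0.3  0.9  5.7] M [ 0.073 -0.137  0.026]
yaw -0.2807 pos [0.5523 0.1055 0.184 ] F [0.7 0.1 5. ] M [ 0.019 -0.092  0.018]
yaw -0.2808 pos [0.5523 0.1055 0.184 ] F [0.4 0.7 5.2] M [ 0.054 -0.121 -0.011]
yaw -0.2808 pos [0.5523 0.1055 0.184 ] F [0.2 0.3 5.7] M [ 0.095 -0.093  0.036]
yaw -0.2601 pos [0.5523 0.1055 0.1839] F [0.5 1.2 4.9] M [ 0.115 -0.15  -0.   ]
yaw -0.2607 pos [0.5523 0.1055 0.184 ] F [0.1 0.3 5.1] M [ 0.069 -0.201  0.022]
yaw -0.2608 pos [0.5523 0.1055 0.1839] F [-0.5  0.3  4.8] M [ 0.095 -0.126 -0.006]
yaw -0.2608 pos [0.5523 0.1055 0.184 ] F [0.  1.  5.1] M [ 0.037 -0.169  0.011]
```

```bash
for i in 1; do python3 -m jog '0 0 0 0 0 0.02 0.01;0 0 0 0 0 0 0.01'>/dev/null; python3 o.py; for k in 1 2 3; do python3 -m jog '0 0 0 0 0 0 0.01'>/dev/null; python3 o.py; done; done
```

```text
yaw -0.2402 pos [0.5523 0.1055 0.184 ] F [0.7 0.2 5. ] M [ 0.055 -0.164  0.016]
yaw -0.2408 pos [0.5523 0.1055 0.184 ] F [-0.1 -0.5  4.9] M [ 0.081 -0.143  0.027]
yaw -0.2409 pos [0.5523 0.1055 0.1839] F [ 0.4 -0.   4.9] M [ 0.049 -0.16   0.007]
yaw -0.2409 pos [0.5523 0.1055 0.1839] F [0.4 0.3 5.2] M [ 0.076 -0.139 -0.011]
```

```bash
for i in 1 2; do python3 -m jog '0 0 0 0 0 0.02 0.01;0 0 0 0 0 0 0.01'>/dev/null; python3 o.py; for k in 1 2 3; do python3 -m jog '0 0 0 0 0 0 0.01'>/dev/null; python3 o.py; done; done
```

```text
yaw -0.2203 pos [0.5523 0.1055 0.184 ] F [1.4 0.8 6.1] M [ 0.098 -0.139  0.1  ]
yaw -0.2209 pos [0.5523 0.1055 0.1839] F [0.  1.2 5.5] M [ 0.094 -0.134  0.064]
yaw -0.2209 pos [0.5523 0.1055 0.184 ] F [0.7 0.  5.1] M [ 0.023 -0.126  0.049]
yaw -0.221 pos [0.5523 0.1055 0.184 ] F [0.3 0.8 5.8] M [ 0.067 -0.142  0.1  ]
yaw -0.2004 pos [0.5523 0.1055 0.1839] F [ 0.1 -0.5  4.5] M [ 0.043 -0.142  0.072]
yaw -0.201 pos [0.5523 0.1055 0.184 ] F [-0.4 -0.8  5.9] M [ 0.054 -0.117  0.03 ]
yaw -0.201 pos [0.5523 0.1055 0.184 ] F [0.3 0.3 5.5] M [ 0.081 -0.146  0.104]
yaw -0.201 pos [0.5523 0.1055 0.184 ] F [ 0.7 -0.2  5. ] M [ 0.065 -0.166  0.077]
```

```bash
for i in 1; do python3 -m jog '0 0 0 0 0 0.015 0.01;0 0 0 0 0 0 0.01'>/dev/null; python3 o.py; for k in 1 2 3 4 5 6 7; do python3 -m jog '0 0 0 0 0 0 0.01'>/dev/null; python3 o.py; done; done
```

```text
yaw -0.1856 pos [0.5523 0.1055 0.184 ] F [1.3 0.4 4.9] M [ 0.064 -0.145  0.095]
yaw -0.186 pos [0.5523 0.1055 0.184 ] F [0.3 0.2 4.8] M [ 0.089 -0.188  0.139]
yaw -0.1861 pos [0.5523 0.1055 0.184 ] F [0.7 1.3 4. ] M [ 0.138 -0.159  0.076]
yaw -0.1861 pos [0.5523 0.1055 0.184 ] F [0.9 0.3 5.3] M [ 0.133 -0.124  0.109]
yaw -0.1861 pos [0.5523 0.1055 0.1839] F [0.2 0.5 5.1] M [ 0.107 -0.106  0.074]
yaw -0.186 pos [0.5523 0.1055 0.1839] F [0.  1.1 5.8] M [ 0.094 -0.176  0.101]
yaw -0.1861 pos [0.5523 0.1055 0.184 ] F [ 1.4 -1.   5.5] M [ 0.116 -0.137  0.111]
yaw -0.1861 pos [0.5523 0.1055 0.1839] F [ 0.8 -0.8  5.4] M [ 0.041 -0.15   0.141]
```

```bash
python3 -m jog '0 0 0 0 0 0.006 0.01;0 0 0 0 0 0 0.01'>/dev/null; python3 o.py; for k in 1 2 3 4 5 6 7; do python3 -m jog '0 0 0 0 0 0 0.01'>/dev/null; python3 o.py; done; python3 -c "
from h import *
print(ctrl.observe()['time_s'])"
```

```text
yaw -0.1799 pos [0.5523 0.1055 0.184 ] F [-0.3 -0.   4.9] M [ 0.064 -0.128  0.108]
yaw -0.1801 pos [0.5523 0.1055 0.184 ] F [ 0.5 -0.6  5. ] M [ 0.082 -0.132  0.102]
yaw -0.1801 pos [0.5523 0.1055 0.1839] F [ 0.6 -0.5  5.1] M [ 0.044 -0.19   0.092]
yaw -0.18 pos [0.5523 0.1055 0.184 ] F [ 0.1 -0.3  5.4] M [ 0.083 -0.134  0.108]
yaw -0.1801 pos [0.5523 0.1055 0.184 ] F [-0.4  1.   5.3] M [ 0.069 -0.161  0.133]
yaw -0.1801 pos [0.5523 0.1055 0.184 ] F [-0.1  0.8  4.6] M [ 0.048 -0.164  0.125]
yaw -0.1801 pos [0.5523 0.1055 0.184 ] F [ 0.4 -0.5  5.6] M [ 0.035 -0.164  0.121]
yaw -0.1801 pos [0.5523 0.1055 0.184 ] F [0.9 0.4 4.4] M [ 0.063 -0.146  0.051]
21.3833
```

```bash
python3 -m jog '0 0 0 0 0 0.006 0.01;0 0 0 0 0 0 0.01'>/dev/null; python3 o.py; for k in 1 2 3 4; do python3 -m jog '0 0 0 0 0 0 0.01'>/dev/null; python3 o.py; done
python3 -m jog '0 0 0 0 0 -0.04 0.01;0 0 0 0 0 -0.04 0.01;0 0 0 0 0 -0.02 0.01;0 0 0 0 0 0 0.01;0 0 0 0 0 0 0.01'; python3 o.py; python3 -m jog '0 0 0 0 0 0 0.01' >/dev/null; python3 o.py; python3 -m jog '0 0 -0.002 0 0 0 0.01;0 0 -0.003 0 0 0 0.01;0 0 -0.003 0 0 0 0.01;0 0 -0.004 0 0 0 0.01;0 0 0 0 0 0 0.01'; python3 o.py
```

```text
yaw -0.1739 pos [0.5523 0.1055 0.184 ] F [0.4 0.3 5. ] M [ 0.011 -0.141  0.119]
yaw -0.1741 pos [0.5523 0.1055 0.1839] F [0.4 0.1 5.2] M [ 0.081 -0.184  0.118]
yaw -0.1741 pos [0.5523 0.1055 0.184 ] F [0.  0.2 5.6] M [ 0.092 -0.164  0.069]
yaw -0.1741 pos [0.5523 0.1055 0.1839] F [0.2 0.1 4.4] M [ 0.077 -0.098  0.03 ]
yaw -0.1742 pos [0.5523 0.1055 0.184 ] F [ 0.6 -0.8  5.5] M [ 0.054 -0.193  0.085]
time_s: 22.3
ee_pos: [0.5523, 0.1055, 0.184]
tool_rot: [-0.001, 0.797, -0.604, 0.001]
contact_force: [-0.6, -0.5, 5.5]
opening: 0.0175
gripper_force: 50.0
yaw -0.2736 pos [0.5523 0.1055 0.184 ] F [-0.6 -0.5  5.5] M [ 0.117 -0.144 -0.071]
yaw -0.2736 pos [0.5523 0.1055 0.184 ] F [ 1.2 -1.1  4.9] M [ 0.024 -0.127 -0.034]
time_s: 22.8
ee_pos: [0.5507, 0.105, 0.1953]
tool_rot: [0.001, 0.796, -0.605, -0.001]
contact_force: [-0.7, -0.2, -2.5]
opening: 0.0175
gripper_force: 50.0
yaw -0.2711 pos [0.5507 0.105  0.1953] F [-0.7 -0.2 -2.5] M [ 0.018 -0.029  0.025]
```

The last readings were ambiguous: low torque, then slightly negative on back-off, so the screw may have been dragged back a little. I'll measure the free-air bias, reseat and re-check the tightness.

```bash
for k in 1 2 3 4 5 6; do python3 -m jog '0 0 0 0 0 0 0.01'>/dev/null; python3 o.py; done
python3 -m jog '0 -0.0013 0 0 0 0 0.01;0 0 0.003 0 0 0 0.01;0 0 0.003 0 0 0 0.01;0 0 0 0 0 0 0.01;0 0 0 0 0 0 0.01' >/dev/null; python3 o.py;  python3 -m jog '0 0 0.002 0 0 0 0.01;0 0 0.002 0 0 0 0.01;0 0 0 0 0 0 0.01;0 0 0 0 0 0 0.01' >/dev/null; python3 o.py;  python3 -m jog '0 0 0.0015 0 0 0 0.01;0 0 0 0 0 0 0.01;0 0 0 0 0 0 0.01' >/dev/null; python3 o.py
```

```text
yaw -0.2709 pos [0.5507 0.1051 0.1949] F [ 0.7 -0.2 -2.6] M [-0.037 -0.012 -0.007]
yaw -0.2709 pos [0.5508 0.1051 0.1948] F [-0.6 -0.1 -3.8] M [-0.038  0.006  0.026]
yaw -0.271 pos [0.551  0.1052 0.1949] F [ 0.   0.6 -3.3] M [ 0.04 -0.01  0.  ]
yaw -0.271 pos [0.5512 0.1053 0.195 ] F [-0.5 -0.5 -2.5] M [-0.043  0.032  0.012]
yaw -0.2711 pos [0.5514 0.1053 0.1951] F [-0.   0.  -3.6] M [0.014 0.007 0.003]
yaw -0.271 pos [0.5515 0.1054 0.1952] F [ 0.4 -0.5 -2.7] M [-0.019  0.034 -0.011]
yaw -0.2709 pos [0.5527 0.1056 0.1888] F [-0.  -0.8 -3.5] M [ 0.003  0.068 -0.008]
yaw -0.2709 pos [0.5527 0.1057 0.1849] F [ 0.4 -0.4 -3.7] M [-0.041  0.006  0.002]
yaw -0.2711 pos [0.5529 0.1057 0.1841] F [-0.3  0.5 -1.1] M [-0.113  0.374  0.037]
```

```bash
python3 -m jog '0 0 0.0004 0 0 0 0.01;0 0 0 0 0 0.02 0.01;0 0 0 0 0 0 0.01;0 0 0 0 0 0 0.01' >/dev/null; python3 o.py; for i in 1 2; do python3 -m jog '0 0 0 0 0 0.02 0.01;0 0 0 0 0 0 0.01'>/dev/null; python3 o.py; for k in 1 2 3; do python3 -m jog '0 0 0 0 0 0 0.01'>/dev/null; python3 o.py; done; done
```

```text
yaw -0.2512 pos [0.5531 0.1057 0.184 ] F [-2.4  0.5  3.7] M [-0.178  0.664  0.032]
yaw -0.2302 pos [0.5531 0.1058 0.184 ] F [-1.8 -0.1  4.1] M [-0.173  0.778  0.063]
yaw -0.2312 pos [0.5531 0.1058 0.1839] F [-2.5 -0.6  4.6] M [-0.142  0.806 -0.018]
yaw -0.2313 pos [0.5532 0.1058 0.184 ] F [-2.  -0.3  5.5] M [-0.168  0.767  0.002]
yaw -0.2313 pos [0.5532 0.1058 0.184 ] F [-2.6 -0.4  5.3] M [-0.161  0.797  0.085]
yaw -0.2107 pos [0.5532 0.1058 0.184 ] F [-2.3 -0.3  6.4] M [-0.14   0.763  0.057]
yaw -0.2114 pos [0.5532 0.1058 0.184 ] F [-2.2 -0.2  6. ] M [-0.133  0.818  0.073]
yaw -0.2114 pos [0.5532 0.1058 0.184 ] F [-1.4  0.4  4.8] M [-0.17   0.795  0.01 ]
yaw -0.2114 pos [0.5531 0.1058 0.1839] F [-1.3  0.   4.7] M [-0.222  0.797  0.09 ]
```

```bash
for i in 1; do python3 -m jog '0 0 0 0 0 0.02 0.01;0 0 0 0 0 0 0.01'>/dev/null; python3 o.py; for k in 1 2 3 4 5; do python3 -m jog '0 0 0 0 0 0 0.01'>/dev/null; python3 o.py; done; done; python3 -m jog '0 0 0 0 0 0.016 0.01;0 0 0 0 0 0 0.01'>/dev/null; python3 o.py; for k in 1 2 3 4 5 6 7; do python3 -m jog '0 0 0 0 0 0 0.01'>/dev/null; python3 o.py; done
```

```text
yaw -0.1908 pos [0.5532 0.1058 0.1839] F [-2.  -1.1  5.2] M [-0.101  0.87   0.096]
yaw -0.1914 pos [0.5531 0.1058 0.1839] F [-2.6  0.3  5.2] M [-0.155  0.838  0.062]
yaw -0.1914 pos [0.5532 0.1058 0.184 ] F [-1.2 -0.7  4.5] M [-0.19   0.813  0.126]
yaw -0.1914 pos [0.5532 0.1058 0.184 ] F [-2.2 -0.9  6.2] M [-0.207  0.792  0.074]
yaw -0.1915 pos [0.5532 0.1058 0.184 ] F [-2.5 -1.3  5.4] M [-0.158  0.798  0.099]
yaw -0.1914 pos [0.5532 0.1058 0.184 ] F [-0.8 -0.3  5.3] M [-0.186  0.795  0.106]
yaw -0.175 pos [0.5532 0.1058 0.1839] F [-1.6 -0.3  5. ] M [-0.137  0.813  0.118]
yaw -0.1755 pos [0.5532 0.1058 0.184 ] F [-1.4 -1.1  5.3] M [-0.104  0.807  0.109]
yaw -0.1755 pos [0.5532 0.1057 0.184 ] F [-1.1 -1.   4.7] M [-0.155  0.82   0.078]
yaw -0.1755 pos [0.5532 0.1058 0.184 ] F [-2.  -0.4  6.2] M [-0.229  0.803  0.057]
yaw -0.1755 pos [0.5532 0.1058 0.184 ] F [-1.5  0.3  5.6] M [-0.183  0.853  0.122]
yaw -0.1755 pos [0.5532 0.1058 0.184 ] F [-1.9  0.1  5.6] M [-0.154  0.828  0.1  ]
yaw -0.1755 pos [0.5531 0.1058 0.184 ] F [-1.8  0.3  5.8] M [-0.14   0.764  0.094]
yaw -0.1755 pos [0.5532 0.1058 0.184 ] F [-1.9  0.2  5.7] M [-0.212  0.767  0.133]
```

```bash
python3 -m jog '0 0 0 0 0 0.02 0.01;0 0 0 0 0 0 0.01'>/dev/null; python3 o.py; for k in 1 2 3 4 5 6 7; do python3 -m jog '0 0 0 0 0 0 0.01'>/dev/null; python3 o.py; done
```

```text
yaw -0.155 pos [0.5531 0.1058 0.1839] F [-1.3  0.1  4.7] M [-0.174  0.768  0.085]
yaw -0.1556 pos [0.5532 0.1058 0.184 ] F [-0.5 -0.8  5. ] M [-0.153  0.787  0.136]
yaw -0.1556 pos [0.5532 0.1058 0.184 ] F [-3.  -0.1  5. ] M [-0.22   0.801  0.14 ]
yaw -0.1556 pos [0.5532 0.1058 0.184 ] F [-1.6  0.   4.9] M [-0.162  0.798  0.173]
yaw -0.1556 pos [0.5532 0.1058 0.184 ] F [-2.5  0.   6.1] M [-0.219  0.821  0.066]
yaw -0.1556 pos [0.5532 0.1058 0.184 ] F [-1.6 -1.2  5.3] M [-0.165  0.81   0.087]
yaw -0.1556 pos [0.5531 0.1058 0.1839] F [-2.4 -1.1  4.5] M [-0.149  0.834  0.146]
yaw -0.1556 pos [0.5532 0.1058 0.1839] F [-2.  -0.1  5. ] M [-0.145  0.801  0.125]
```

Torque now averages 0.12 Nm, which is just right. I'll relieve it slightly, draw the key out, lift and turn back to the rack yaw.

```bash
python3 -m jog '0 0 0 0 0 -0.03 0.01;0 0 0 0 0 -0.035 0.01;0 0 0 0 0 0 0.01;0 0 -0.002 0 0 0 0.01;0 0 -0.003 0 0 0 0.01;0 0 -0.004 0 0 0 0.01;0 0 -0.008 0 0 0 0.01;0 0 -0.015 0 0 0 0.01;0 0 -0.02 0 0 0 0.01;0 0 -0.02 0 0 0 0.01;0 0 -0.02 0 0 0 0.01;0 0 -0.01 0 0 0 0.01;0 0 0 0 0 0.1 0.01;0 0 0 0 0 0.1 0.01;0 0 0 0 0 0.1 0.01;0 0 0 0 0 0.085 0.01;0 0 0 0 0 0 0.01;0 0 0 0 0 0 0.01;0 0 0 0 0 0 0.01;0 0 0 0 0 0 0.01'; cat > go.py <<'E'
from h import *
import sys
s=ctrl.observe();M=quat(s['tool_rot']).as_matrix();t=np.array(list(map(float,sys.argv[1:4])))
print('shift tool',(M.T@(t-s['ee_pos'])).round(4),'tip',(s['ee_pos']+M[:,2]*.107).round(4))
E
python3 o.py; python3 go.py .5098 -.2726 .285
```

```text
time_s: 29.22
ee_pos: [0.5528, 0.1058, 0.2853]
tool_rot: [-0.0, -0.647, 0.763, 0.0]
contact_force: [0.2, 0.1, -3.4]
opening: 0.0176
gripper_force: 50.0
yaw 0.1638 pos [0.5528 0.1058 0.2853] F [ 0.2  0.1 -3.4] M [0.015 0.031 0.064]
shift tool [ 3.803e-01 -1.930e-02  3.000e-04] tip [0.5528 0.1058 0.1783]
```

```bash
python3 -m jog '0.012 -0.0006 0 0 0 0 0.01;0.03 -0.0015 0 0 0 0 0.01;0.03 -0.0015 0 0 0 0 0.01;0.03 -0.0015 0 0 0 0 0.01;0.03 -0.0015 0 0 0 0 0.01;0.03 -0.0015 0 0 0 0 0.01;0.03 -0.0015 0 0 0 0 0.01;0.03 -0.0015 0 0 0 0 0.01;0.03 -0.0015 0 0 0 0 0.01;0.03 -0.0015 0 0 0 0 0.01;0.03 -0.0015 0 0 0 0 0.01;0.03 -0.0015 0 0 0 0 0.01;0.025 -0.0015 0 0 0 0 0.01;0.0133 -0.0007 0 0 0 0 0.01;0 0 0 0 0 0 0.01;0 0 0 0 0 0 0.01;0 0 0 0 0 0 0.01;0 0 0 0 0 0 0.01'; python3 o.py; python3 go.py .5098 -.2726 .285
python3 - <<'E'
from h import *
s=ctrl.observe();M=quat(s['tool_rot']).as_matrix();tip=s['ee_pos']+M[:,2]*.107
for n in('side','scene'):
    d=cam(n);save(d,n+'6');print(n,proj(d,tip))
a=cv2.imread('pics/side6.png')[180:360,260:420];b=cv2.imread('pics/scene6.png')[200:335,210:330]
cv2.imwrite('pics/m6.png',np.hstack([cv2.resize(a,(400,450)),cv2.resize(b,(400,450))]))
E
```

```text
time_s: 30.72
ee_pos: [0.5095, -0.2716, 0.2855]
tool_rot: [0.0, -0.647, 0.763, 0.0]
contact_force: [-0.1, 0.0, -2.7]
opening: 0.0176
gripper_force: 50.0
yaw 0.1636 pos [ 0.5095 -0.2716  0.2855] F [-0.1  0.  -2.7] M [ 0.034 -0.028  0.001]
shift tool [ 0.0009 -0.0004  0.0005] tip [ 0.5095 -0.2716  0.1785]
side [341.11077336 268.60628425]
scene [258.61667781 243.63221766]
```

View pics/m6.png

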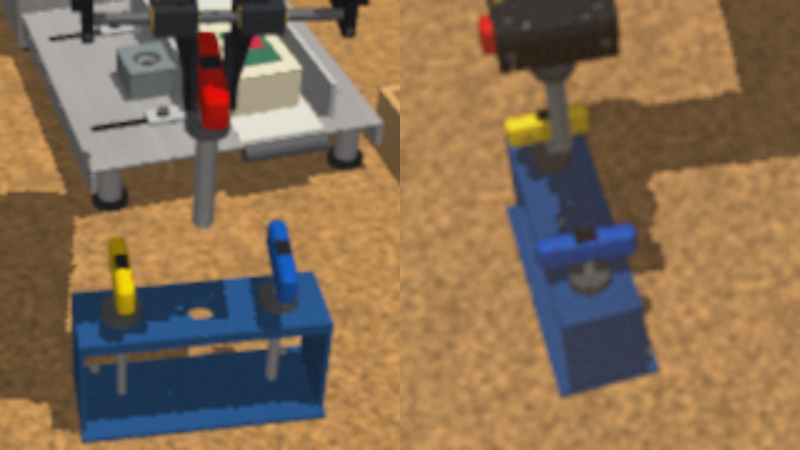

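The key is intact and vertical, and the empty hole is at side pixel (340.4,305). I'll check that against the target.

```bash
python3 - <<'E'
from h import *
d=cam('side');print(onz(d,340.4,305.2,.095),onz(d,340.4,305.2,.090))
E
python3 -m jog '0.001 -0.0004 0.01 0 0 0 0.01;0 0 0.02 0 0 0 0.01;0 0 0.02 0 0 0 0.01;0 0 0.015 0 0 0 0.01;0 0 0.01 0 0 0 0.01;0 0 0 0 0 0 0.01;0 0 0 0 0 0 0.01'; python3 go.py .5098 -.2727 .117
```

```text
[ 0.50891077 -0.28025914  0.095     ] [ 0.5104508  -0.27507339  0.09      ]
time_s: 31.45
ee_pos: [0.5097, -0.2736, 0.2101]
tool_rot: [-0.0, -0.647, 0.763, 0.0]
contact_force: [0.6, -0.4, -3.2]
opening: 0.0177
gripper_force: 50.0
shift tool [-0.0009  0.      0.0931] tip [ 0.5097 -0.2736  0.1031]
```

```bash
python3 -m jog '0 0 0.004 0 0 0 0.01;0 0 0.006 0 0 0 0.01;0 0 0.006 0 0 0 0.01;0 0 0 0 0 0 0.01;0 0 0 0 0 0 0.01'; python3 -m jog '0 0 0.008 0 0 0 0.01;0 0 0.012 0 0 0 0.01;0 0 0.015 0 0 0 0.01;0 0 0.015 0 0 0 0.01;0 0 0.012 0 0 0 0.01;0 0 0.007 0 0 0 0.01;0 0 0.003 0 0 0 0.01;0 0 0 0 0 0 0.01;0 0 0 0 0 0 0.01'; python3 go.py .5098 -.2727 .117
```

```text
time_s: 31.87
ee_pos: [0.5094, -0.2736, 0.1939]
tool_rot: [-0.0, -0.646, 0.763, 0.0]
contact_force: [0.3, -0.4, -3.2]
opening: 0.0174
gripper_force: 50.0
time_s: 32.62
ee_pos: [0.5102, -0.2738, 0.1229]
tool_rot: [0.0, -0.647, 0.763, -0.001]
contact_force: [0.0, 0.6, -3.1]
opening: 0.0175
gripper_force: 50.0
shift tool [-0.0011  0.0006  0.0059] tip [ 0.5103 -0.2739  0.0159]
```

```bash
python3 -m jog '0 0 0.003 0 0 0 0.01;0 0 0.002 0 0 0 0.01;0 0 0.0005 0 0 0 0.01;0 0 0 0 0 0 0.01;0 0 0 0 0 0 0.01';python3 -m jog '0 0 0.0006 0 0 0 0.01;0 0 0 0 0 0 0.01;0 0 0 0 0 0 0.01'
```

```text
time_s: 33.03
ee_pos: [0.5098, -0.2737, 0.1172]
tool_rot: [0.0, -0.646, 0.763, -0.0]
contact_force: [0.4, 0.5, -1.3]
opening: 0.0176
gripper_force: 50.0
time_s: 33.28
ee_pos: [0.5098, -0.2737, 0.1172]
tool_rot: [0.0, -0.647, 0.763, -0.0]
contact_force: [-1.1, 2.5, 4.0]
opening: 0.0175
gripper_force: 50.0
```

Collar rests on the rack. Now release and retreat straight up.

```bash
python3 -m jog '0 0 -0.0005 0 0 0 0.025;0 0 0 0 0 0 0.042;0 0 0 0 0 0 0.042;0 0 0 0 0 0 0.042;0 0 0 0 0 0 0.042;0 0 -0.005 0 0 0 0.042;0 0 -0.015 0 0 0 0.042;0 0 -0.025 0 0 0 0.042;0 0 -0.03 0 0 0 0.042;0 0 -0.03 0 0 0 0.042;0 0 -0.03 0 0 0 0.042;0 0 -0.03 0 0 0 0.042;0 0 -0.015 0 0 0 0.042;-0.03 0 0 0 0 0 0.042;-0.03 0 0 0 0 0 0.042;0 0 0 0 0 0 0.042;0 0 0 0 0 0 0.042'
python3 - <<'E'
from h import *
a=cam('side');b=cam('scene');w=cam('wrist')
m=hsvmask(a,'red',(325,260,360,312));v,u=np.nonzero(m);print(cv2.minAreaRect(np.c_[u,v].astype(np.float32)))
cv2.imwrite('pics/m7.png',np.hstack([cv2.resize(a['frame'][150:360,240:440],(400,420)),cv2.resize(w['frame'][60:270,220:420],(400,420))])[:,:,::-1])
E
```

```text
time_s: 34.7
ee_pos: [0.5197, -0.2134, 0.2974]
tool_rot: [0.0, -0.647, 0.762, -0.0]
contact_force: [-0.2, -1.2, 0.4]
opening: 0.0419
gripper_force: 0.0
((340.9364929199219, 287.94964599609375), (38.781158447265625, 9.972298622131348), 83.41805267333984)
```

View pics/m7.png

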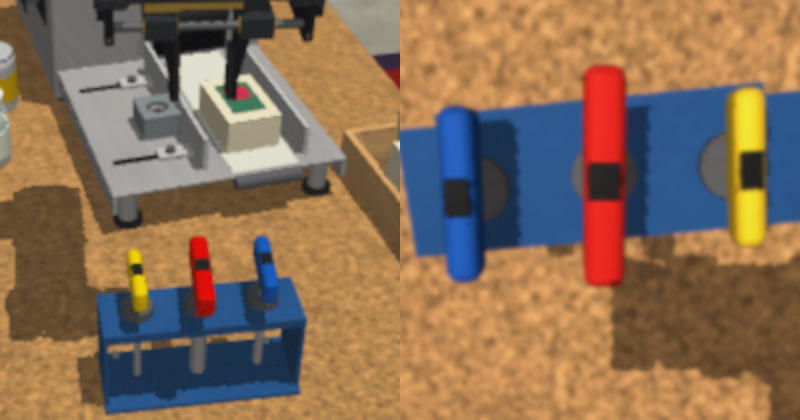

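The red key hangs upright in the middle hole at side pixel (341,288), as it did at the start. The other keys, guide and carton look unmoved, so I'm handing in.

```bash
python3 -c "
from station import ctrl
print(ctrl.hand_in())"
```

```text
the job is handed in; nothing more can be done
None
```

The clamp screw is tightened to about 0.12 Nm by the wrist reading, after one reseat to re-check it, and the red key hangs upright in its original hole, released; I handed the job in at about 35 s (no verdict was returned), with the other keys, guide and carton looking unmoved in the last pictures.

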